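# Invert a stoppered volumetric flask for a leak check

### The arm

A 7-joint arm with a two-finger parallel gripper is mounted at the origin on the work surface. World frame = base frame: x ahead of the robot, y to its left, z up, the work surface at z = 0. Lengths are in m, angles in rad, forces in N, time in s.
With the tool pointing down it reaches from about 0.425 to 0.975 m from the base axis. Payload 16.7 kg.
Tool frame: the origin (TCP) lies at the very end of the fingers, on their centre line; the grasp point (between the pads) lies robot.grip_depth behind it (robot.grip_depth is the distance from the TCP to the grasp point, in m); z points along the fingers, y is the line along which they close (so a half turn about z gives the same grasp; the last joint's range is limited). The gripper opens to 85 mm and grips with 20 to 120 N. Pads are 22 mm wide; open, the fingers measure 114 mm over their backs; the gripper's body (76 mm by 85 mm) begins 54 mm behind the grasp point. The pads swing forward as they close: fully open they stand 13 mm farther back than shut.
Start: joints at [0.969, 0.426, 0.074, 1.606, -0.034, 1.111, -0.067], TCP at [0.295, -0.607, 0.207] pointing down, gripper open.
Joint ranges: [-2.85, 2.85], [-0.5, 2.14], [-1.23, 1.37], [0.21, 2.46], [-1.02, 4.16], [0.16, 2.05], [-2.73, 2.73]. Speed limits (rad/s): [1.89, 1.89, 2.39, 2.39, 3.01, 3.01, 3.01].

### API

Orientations are given as a rotation vector (axis times angle).
In Python, from station import robot, camera, close_job gives the robot as it stands. The module is installed in compiled form; this text tells all that it offers.
- The arm moves only by the tool servo_tool, never from a script. Its argument "series" is a list of rows, each a list of 4 numbers: the shift along the tool's x, y, z in mm, then the turn about the tool's z in degrees. A call has 1 to 10 rows; each row shifts and turns the commanded pose from where the row before left it, along the tool's axes as they then stand; what a row does not reach is not made up. A row lasts 1/10 s, in which the tool goes at most 50 mm and 8.59 degrees, less where a joint would pass 70% of its speed; a pose out of reach is approached as far as the arm can. A call is refused whole if a number of a shift passes 50 or a number of a turn 8.59, either way. A call with a gripper value outside its range is refused whole. "hand" is the gripper command: -1 is shut, 1 is fully open, values between are in proportion, set as the call begins (left out, the last holds). The fingers move at their own pace and stop on an object; "newtons" is the grip in N (left out, the last holds). Time passes only in rows, so rows that do not move let the fingers close. It gives the time, the measured TCP pose, the force, the opening and the grip force at its end, in the units of the state.
- robot.read_state(): the state, without advancing time (a new reading comes with each control period).
- camera(name): name is "scene" or "top"; returns a dict with "image" (400x640x3 uint8, red, green, blue), "depth" (400x640 float32, m along the optical axis (not along the pixel's ray), 0 where there is no reading), "camera_matrix" (3x3 intrinsics, pixels), "pose" (4x4, takes a point from camera to world coordinates). Camera axes: x right, y down, z forward; pixel columns grow to the right and rows downward; lengths in m; the calibration is good to about 2 mm. A picture is of the moment at which its call begins.
- close_job(): hands the job in; it is judged then, once.
The state is a dict: "clock": time; "joint_positions": joint angles; "qvel": joint speeds; "tau": joint torques, N m; "ee_pos": TCP position; "tool_rot": TCP orientation; "force": force on the tool from outside, world axes, zero at the start; "wrist_torque": the same for the moment, N m; "finger_gap": opening from 0.0 (shut) to 1.0 (fully open); "grip_force": force on a finger pad.
Only numpy, scipy, OpenCV 4.12 (cv2) and the standard library are available. Lean on these libraries where they do the work, as an engineer would, in place of code of your own. Each camera call takes 0.05 s, during which the arm holds its last target. There are 200 camera calls.

### The job

I want to check the stopper of the tallest flask in the rack for leaks: lift that flask straight up out of its well, and once it is clear of the rack turn it over in the air until its stopper points down, at least 15 degrees below level. Finish while holding it there, motionless and touching nothing but the gripper, with the stopper at least 10 cm above the bench; do not put it down or let go. Leave the two smaller flasks, the beaker and the computer mouse as they are.

Things in the scene. Friction and masses are not known exactly. Their poses are not given: they have to be found in the camera images.
- big_flask_mid (a point): the tallest flask: a closed white plastic volumetric flask, one rigid piece with its stopper, 170 mm tall, 0.11 to 0.22 kg, standing in any of the three wells. The point is on its axis half-way up, 85 mm above the underside. Its z axis runs from base to stopper (up at the start); it is round, so x and y mean nothing
- big_flask_neck (a point): the place to hold the tallest flask: on its axis, 132 mm above its underside, 38 mm below the stopper's top; axes as big_flask_mid. The neck is a plain cylinder 18 mm across from 84 to 152 mm above the underside; above it a 22 mm collar and the stopper, 20 mm across
- big_flask_base (a point): centre of the underside of the tallest flask; axes as big_flask_mid. The pear-shaped bulb above it is 60 mm across at its widest (22 to 34 mm above the underside) and narrows to the neck
- big_flask_stopper (a point): centre of the top of the tallest flask's stopper, 170 mm from the underside; axes as big_flask_mid
- rack: grey plastic flask rack, fixed to the bench, 100 mm (its x) by 348 mm (its y), 48 mm high; origin at the centre of its underside, z up, x away from the robot. Its base plate (6 mm) carries the flasks; its top plate (42 to 48 mm up) has round wells 67 mm across at y = -105, 0 and +105 mm. A flask stands in its well with a little play and comes out upwards
- big_flask: the same flask as a whole: its origin is the centre of its underside, z towards the stopper
- beaker: an empty white plastic beaker, 68 mm across and 85 mm tall, standing on the bench beside the rack, at the robot's left; origin at the centre of its underside, z up. To be left alone
- mouse: a black computer mouse, 112 x 62 x 37 mm, on the bench on the other side of the rack, at the robot's right; origin at the centre of its underside, z up. To be left alone
- small_flask_a: a smaller flask of the same shape in another well, 136 mm tall, 49 mm bulb, 15 mm neck, 19 mm collar; origin at the centre of its underside, z towards the stopper. To be left alone
- small_flask_b: the other smaller flask, same size and axes. To be left alone
Not all that is in view belongs to the job. Leave any green or turquoise look-alike of the big_flask alone.

How it is judged:
By the outcome, as a careful person would: the job done as asked, in the order asked, and still so for the second after the job is handed in, while the arm keeps its last pose, push and grip.
It also fails if it takes over 40 s, if anything falls off the work surface, if the arm or the gripper's body presses on something with over 40 N, if the wrist force passes 120 N, or if a joint passes its speed limit or range.

## Working session

There is one attempt and no reset: what is moved stays moved. The work goes in short steps, Python scripts to look and compute and a tool call to move; the robot and the scene stay as the last step left them, time stands still between calls to the robot, and variables do not carry over. Pictures are saved under pics/ and viewed, at most 10 in all, crops included, and the job is handed in when it is done.

Besides the shell and the picture viewer there is one more tool, called after "Emit:" as a command line: name --pt "numbers of a row" for each row, then --argument value for the rest. servo_tool: Moves the arm, as the interface text tells. Its arguments: {"type":"object","properties":{"series":{"type":"array","items":{"type":"array","items":{"type":"number"}}},"hand":{"type":"number"},"newtons":{"type":"number"}},"required":["series"]}

```bash
mkdir -p pics; python3 - <<'E'
from station import robot,camera
import cv2,numpy as np
for n in("scene","top"):
    c=camera(n);cv2.imwrite(f"pics/{n}0.png",c["image"][:,:,::-1]);np.savez(f"{n}0.npz",**c);print(c["pose"].round(3).tolist(),c["camera_matrix"].round(1).tolist())
s=robot.read_state();print(s);print(robot.grip_depth)
E
```

```text
[[0.095, 0.867, -0.489, 1.065], [0.995, -0.086, 0.039, -0.033], [-0.008, -0.49, -0.871, 1.044], [0.0, 0.0, 0.0, 1.0]] [[432.6, 0.0, 319.6], [0.0, 432.6, 193.9], [0.0, 0.0, 1.0]]
[[0.0, -0.997, 0.083, 0.416], [-1.0, -0.002, -0.018, 0.008], [0.018, -0.083, -0.996, 1.331], [0.0, 0.0, 0.0, 1.0]] [[400.8, 0.0, 318.2], [0.0, 400.8, 194.9], [0.0, 0.0, 1.0]]
{'clock': 0.1, 'joint_positions': array([ 0.96850933,  0.42662464,  0.07383744,  1.60651835, -0.03411481,
        1.11079825, -0.0671294 ]), 'qvel': array([-0.00117917,  0.00042809,  0.00187651, -0.00011641, -0.00090709,
       -0.00306239,  0.0006633 ]), 'tau': array([ 8.88437469e-03, -9.51529956e+01,  3.77142817e+00, -4.64396095e+01,
        1.94725057e-02,  6.51096983e-03,  1.46332586e-04]), 'ee_pos': array([ 0.2951184 , -0.60664479,  0.20642094]), 'tool_rot': array([-3.06042241e+00, -7.04859944e-01,  4.65045622e-04]), 'force': array([-0.51393574, -0.30625425,  0.8195609 ]), 'wrist_torque': array([-0.04749301, -0.03710412,  0.02789305]), 'grip_force': 0.0, 'finger_gap': 0.9990771419164203}
0.0187
```

View pics/scene0.png

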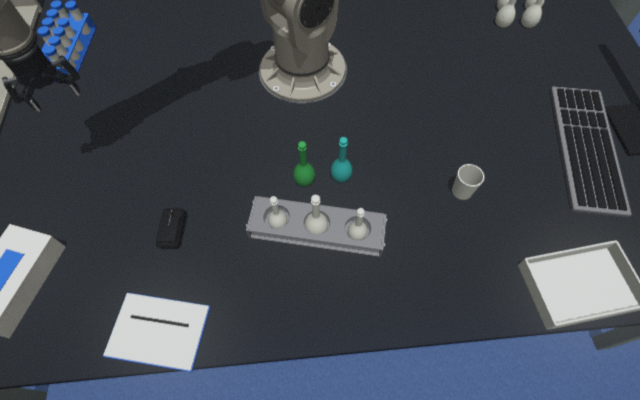

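View pics/top0.png

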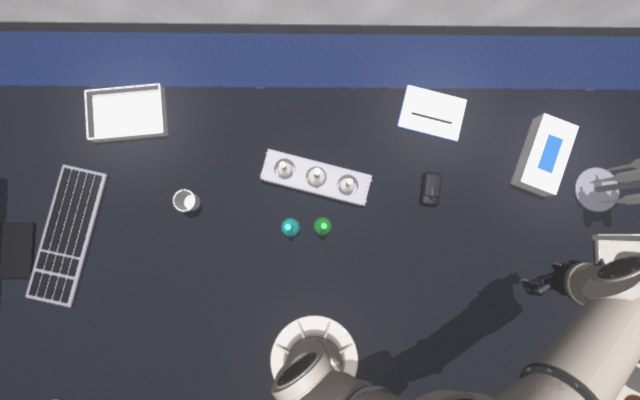

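```bash
cat > h.py <<'E'
import numpy as np,cv2
from station import robot,camera
from scipy.spatial.transform import Rotation as R
def cloud(c):
    K,T=c["camera_matrix"],c["pose"];d=c["depth"];v,u=np.mgrid[:400,:640]
    p=np.stack([(u-K[0,2])/K[0,0]*d,(v-K[1,2])/K[1,1]*d,d],-1)
    return p@T[:3,:3].T+T[:3,3]
def st():
    s=robot.read_state();r=R.from_rotvec(s["tool_rot"]).as_matrix()
    print("t",round(s["clock"],2),"p",s["ee_pos"].round(4),"q",s["joint_positions"].round(3));print(r.round(3));print("F",s["force"].round(1),s["grip_force"],s["finger_gap"])
    return s,r
E
python3 - <<'E'
from h import *
c=np.load("scene0.npz");im=c["image"][:,:,::-1]
cv2.imwrite("pics/crop.png",cv2.resize(im[125:265,235:400],None,fx=4,fy=4,interpolation=2))
P=cloud(c)
for u,v in[(274,200),(316,198),(361,211),(302,145),(343,140),(470,172),(171,228),(252,203),(384,210)]:
    w=P[v-3:v+6,u-5:u+6].reshape(-1,3);w=w[np.abs(w).sum(1)<3];t=w[w[:,2]>w[:,2].max()-.012];print((u,v),w[:,2].max().round(3),t.mean(0).round(3))
for x in("scene","top"):
    P=cloud(np.load(x+"0.npz"))
    m=(np.abs(P[...,2]-.048)<.004)&(P[...,0]>.5)&(P[...,0]<.8)&(np.abs(P[...,1])<.25)
    q=P[m];print(x,len(q),cv2.minAreaRect(q[:,:2].astype(np.float32)))
E
```

```text
(274, 200) 0.147 [ 0.563 -0.104  0.142]
(316, 198) 1.044 [ 1.065 -0.033  1.044]
(361, 211) 0.146 [0.613 0.097 0.142]
(302, 145) 1.044 [ 1.065 -0.033  1.044]
(343, 140) 0.176 [0.426 0.078 0.17 ]
(470, 172) 0.076 [0.483 0.42  0.068]
(171, 228) 0.042 [ 0.565 -0.376  0.038]
(252, 203) 0.053 [ 0.52  -0.16   0.049]
(384, 210) 0.052 [0.581 0.165 0.049]
scene 3384 ((0.5853971838951111, -0.004675745964050293), (0.35220545530319214, 0.1031964048743248), 75.61234283447266)
top 2120 ((0.5840408205986023, -0.00801829993724823), (0.35153913497924805, 0.10062819719314575), 75.80213165283203)
```

View pics/crop.png

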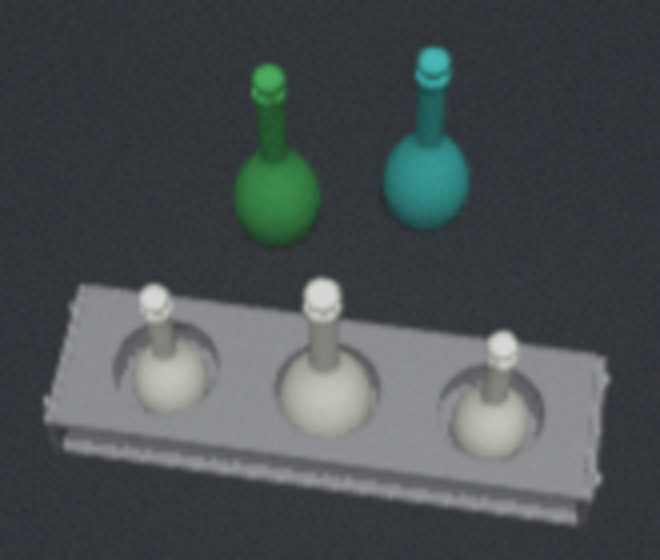

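Emit:
servo_tool --pt "0 0 -50 0" --pt "0 0 -50 0" --pt "0 0 -50 0" --pt "0 0 -50 0" --pt "0 0 -50 0" --pt "0 0 -50 0" --pt "0 0 -50 0" --pt "0 0 -50 0"

```text
clock: 0.9
ee_pos: [0.2949, -0.6063, 0.6091]
tool_rot: [3.061, 0.705, 0.0]
force: [-0.6, -1.0, 0.8]
finger_gap: 1.0
grip_force: 0.0
```

The crop shows three white flasks in the rack, at (274,200), (316,198) and (361,211). The middle one has the largest bulb and tallest neck, so that's the target. The green flask (302,160) and turquoise flask (343,160) stand in front of the rack and are the decoys. Moves have no tilt input, so I'm testing what happens at the reach limit in free air.

Emit:
servo_tool --pt "0 0 -50 0" --pt "0 0 -50 0" --pt "0 0 -50 0" --pt "0 0 -50 0" --pt "0 0 -50 0" --pt "0 0 -50 0"

```text
clock: 1.5
ee_pos: [0.2669, -0.553, 0.7612]
tool_rot: [2.894, 0.662, 0.064]
force: [-0.7, -0.0, 0.3]
finger_gap: 1.0
grip_force: 0.0
```

```bash
python3 -c "
from h import *;st()"
```

```text
t 1.5 p [ 0.2669 -0.553   0.7612] q [ 0.763  0.297  0.47   0.643 -0.17   2.048 -0.011]
[[ 0.9    0.428  0.08 ]
 [ 0.435 -0.887 -0.157]
 [ 0.004  0.176 -0.984]]
F [-0.7 -0.   0.3] 0.0 0.9997212173183289
```

Emit:
servo_tool --pt "0 50 0 0" --pt "0 50 0 0" --pt "0 50 0 0" --pt "0 50 0 0" --pt "0 50 0 0" --pt "0 50 0 0" --pt "0 50 0 0" --pt "0 50 0 0"

```text
clock: 2.3
ee_pos: [0.3418, -0.7257, 0.7058]
tool_rot: [2.811, 0.622, 0.101]
force: [69.0, 26.8, 0.2]
finger_gap: 1.0
grip_force: 0.0
```

```bash
python3 -c "
from h import *;st()"
```

```text
t 2.3 p [ 0.3418 -0.7257  0.7058] q [ 0.937  0.724  1.182  0.214 -1.022  2.048  0.053]
[[ 0.906  0.405  0.123]
 [ 0.423 -0.874 -0.237]
 [ 0.011  0.267 -0.964]]
F [69.  26.8  0.2] 0.0 1.0003925922601833
```

Emit:
servo_tool --pt "0 0 0 0"

```text
clock: 2.4
ee_pos: [0.3405, -0.7275, 0.7035]
tool_rot: [2.814, 0.617, 0.094]
force: [1.2, 0.3, -0.5]
finger_gap: 1.001
grip_force: 0.0
```

```bash
python3 -c "
from h import *;st()
a=[cv2.cvtColor(camera(n)['image'],4) for n in('scene','top')];cv2.imwrite('pics/two.png',cv2.resize(np.vstack(a),(480,600)))"
```

```text
t 2.4 p [ 0.3405 -0.7275  0.7035] q [ 0.937  0.726  1.182  0.215 -1.017  2.048  0.053]
[[ 0.908  0.403  0.117]
 [ 0.419 -0.877 -0.236]
 [ 0.008  0.264 -0.965]]
F [ 1.2  0.3 -0.5] 0.0 1.0005241130960039
```

View pics/two.png

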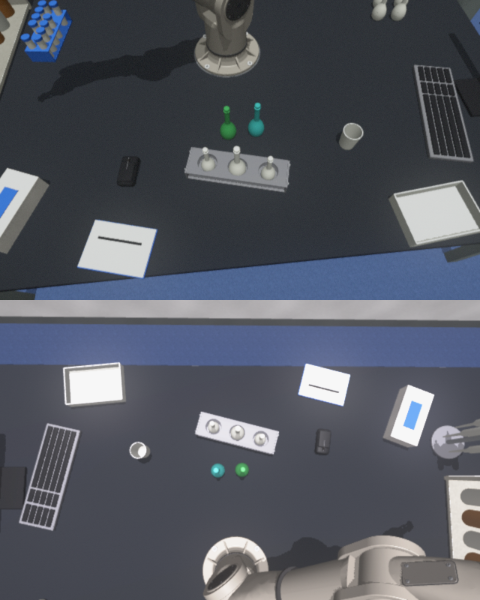

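The picture shows the arm clear of everything, so the force spike was only from stopping at a joint limit. The tool does tilt when pushed past its reach. I'll try the inner limit to see if that reverses it.

Emit:
servo_tool --pt "0 -20 10 0" --pt "0 -45 24 0" --pt "0 -45 24 0" --pt "0 -45 24 0" --pt "0 -45 24 0" --pt "0 -45 24 0" --pt "0 -45 24 0" --pt "0 -45 24 0" --pt "0 -45 24 0" --pt "0 -40 20 0"

```text
clock: 3.5
ee_pos: [0.2685, -0.5436, 0.5491]
tool_rot: [2.823, 0.565, 0.12]
force: [-1.8, -0.1, -0.0]
finger_gap: 1.003
grip_force: 0.0
```

```bash
python3 -c "
from h import *;st()"
```

```text
t 3.5 p [ 0.2685 -0.5436  0.5491] q [-0.288 -0.084  1.223  1.465  0.112  1.434 -0.231]
[[ 0.921  0.367  0.13 ]
 [ 0.388 -0.891 -0.236]
 [ 0.03   0.268 -0.963]]
F [-1.8 -0.1 -0. ] 0.0 1.0025222629262447
```

Emit:
servo_tool --pt "0 -40 0 0" --pt "0 -40 0 0" --pt "0 -40 0 0" --pt "0 -40 0 0" --pt "0 -40 0 0"

```text
clock: 4.0
ee_pos: [0.2002, -0.3772, 0.5]
tool_rot: [2.831, 0.566, 0.121]
force: [0.7, 0.1, -0.0]
finger_gap: 0.995
grip_force: 0.0
```

```bash
python3 -c "
from h import *;st()"
```

```text
t 4.0 p [ 0.2002 -0.3772  0.5   ] q [-0.012 -0.486  0.518  1.823  0.376  1.518 -0.671]
[[ 0.921  0.367  0.13 ]
 [ 0.388 -0.893 -0.228]
 [ 0.032  0.26  -0.965]]
F [ 0.7  0.1 -0. ] 0.0 0.9952699852720296
```

Emit:
servo_tool --pt "0 -40 0 0" --pt "0 -40 0 0" --pt "0 -40 0 0" --pt "0 -40 0 0"

```text
clock: 4.4
ee_pos: [0.1676, -0.3083, 0.485]
tool_rot: [2.827, 0.571, 0.128]
force: [0.8, 0.8, 0.2]
finger_gap: 1.0
grip_force: 0.0
```

```bash
python3 -c "
from h import *;st()"
```

```text
t 4.4 p [ 0.1676 -0.3083  0.485 ] q [ 0.522 -0.496  0.157  1.925  0.172  1.455 -0.502]
[[ 0.919  0.37   0.135]
 [ 0.392 -0.891 -0.229]
 [ 0.036  0.264 -0.964]]
F [0.8 0.8 0.2] 0.0 0.9997350303225988
```

```bash
cat > kin.py <<'E'
import numpy as np
from scipy.spatial.transform import Rotation as R
from scipy.optimize import least_squares
S=[([.9685,.4266,.0738,1.6065,-.0341,1.1108,-.0671],[.2951,-.6066,.2064],None),
([.763,.297,.47,.643,-.17,2.048,-.011],[.2669,-.553,.7612],[[.9,.428,.08],[.435,-.887,-.157],[.004,.176,-.984]]),
([.937,.726,1.182,.215,-1.017,2.048,.053],[.3405,-.7275,.7035],[[.908,.403,.117],[.419,-.877,-.236],[.008,.264,-.965]]),
([-.288,-.084,1.223,1.465,.112,1.434,-.231],[.2685,-.5436,.5491],[[.921,.367,.13],[.388,-.891,-.236],[.03,.268,-.963]]),
([-.012,-.486,.518,1.823,.376,1.518,-.671],[.2002,-.3772,.5],[[.921,.367,.13],[.388,-.893,-.228],[.032,.26,-.965]]),
([.522,-.496,.157,1.925,.172,1.455,-.502],[.1676,-.3083,.485],[[.919,.37,.135],[.392,-.891,-.229],[.036,.264,-.964]])]
S[0]=(S[0][0],S[0][1],R.from_rotvec([-3.0604,-.70486,.000465]).as_matrix())
def fk(p,q,sg=(1,)*7):
    a0,d1,d3,d5,d7,e1,e2,e3,b7=p
    q=np.array(q)*sg;z=lambda a:R.from_euler('z',a).as_matrix();y=lambda a:R.from_euler('y',a).as_matrix()
    A=z(a0+q[0]);P=np.array([0,0,d1]);A=A@y(q[1]);P=P+A@[e1,0,d3];A=A@z(q[2])@y(q[3]);P=P+A@[e2,0,d5]
    A=A@z(q[4])@y(q[5]);P=P+A@[e3,0,d7];return P,A@z(q[6]+b7)
def res(p,sg):
    o=[]
    for q,x,M in S:
        P,A=fk(p,q,sg);o+=list(P-x)+list(.3*(A-M).ravel())
    return np.array(o)
def fit():
    import itertools
    best=None
    for s in itertools.product((1,-1),repeat=3):
        sg=(1,1,s[0],1,s[1],1,s[2])
        for b in(-1.57,0,1.57,3.14):
            r=least_squares(res,[-2.087,.35,.4,.4,.25,0,0,0,b],args=(sg,))
            if best is None or r.cost<best[0]:best=(r.cost,r.x,sg)
    return best
if __name__=="__main__":
    c,p,s=fit();print(c,p.round(4),s);np.savez("kin.npz",p=p,s=s)
E
python3 kin.py
```

```text
0.003995870178705292 [-2.145   0.4261  0.5512  0.5265  0.5449 -0.0141 -0.0473  0.0414 -4.5562] (1, 1, 1, 1, 1, 1, 1)
```

```bash
python3 - <<'E'
import re
t=open('kin.py').read()
t=t.replace("P=P+A@[e1,0,d3];A=A@z(q[2])@y(q[3])","A=A@z(q[2]);P=P+A@[e1,0,d3];A=A@y(q[3])").replace("P=P+A@[e2,0,d5]\n    A=A@z(q[4])@y(q[5])","A=A@z(q[4]);P=P+A@[e2,0,d5]\n    A=A@y(q[5])")
t=t.replace("b7=p","b7,o3,o5,f1,f2,f3=p").replace("e1,0,d3","e1,f1,d3").replace("e2,0,d5","e2,f2,d5").replace("e3,0,d7","e3,f3,d7").replace("q=np.array(q)*sg","q=np.array(q)*sg+[0,0,o3,0,o5,0,0]").replace("0,0,0,b]","0,0,0,b,0,0,0,0,0]")
open('kin.py','w').write(t)
E
python3 kin.py; python3 -c "
from kin import *
d=np.load('kin.npz')
print(res(d['p'],d['s']).reshape(-1,12).round(3))"
```

```text
0.0018518867889306847 [-2.2205  0.3926  0.5991  0.4855  0.5278  0.0124 -0.0174  0.028   1.6306
 -0.0275  0.023   0.0805 -0.7068  0.6801] (1, 1, 1, 1, 1, 1, 1)
[[-0.009 -0.004 -0.001  0.01  -0.022  0.003 -0.022 -0.01   0.001  0.003
  -0.     0.   ]
 [-0.003  0.003 -0.005  0.006 -0.014  0.001 -0.013 -0.006  0.001  0.004
  -0.001 -0.   ]
 [ 0.006 -0.001  0.006  0.001 -0.002 -0.001 -0.002 -0.001  0.001 -0.
  -0.001 -0.   ]
 [ 0.012  0.009  0.001 -0.005  0.012 -0.002  0.011  0.006 -0.003 -0.006
   0.002  0.   ]
 [ 0.006 -0.001 -0.004 -0.005  0.013 -0.     0.012  0.008 -0.008 -0.007
   0.008  0.002]
 [-0.013 -0.005  0.002 -0.004  0.011 -0.001  0.01   0.007 -0.006 -0.007
   0.005  0.001]]
```

Emit:
servo_tool --pt "46 -3 6 0" --pt "46 -3 6 0" --pt "46 -3 6 0" --pt "46 -3 6 0" --pt "46 -3 6 0" --pt "46 -3 6 0" --pt "46 -3 6 0" --pt "46 -3 6 0" --pt "46 -3 6 0" --pt "46 -3 6 0"

```text
clock: 5.4
ee_pos: [0.5888, -0.1156, 0.4361]
tool_rot: [2.83, 0.57, 0.13]
force: [1.2, -0.4, 1.0]
finger_gap: 1.001
grip_force: 0.0
```

```bash
python3 -c "
from h import *;st()"
```

```text
t 5.4 p [ 0.5888 -0.1156  0.4361] q [ 0.309  0.105 -0.403  1.569  0.287  1.364 -1.307]
[[ 0.919  0.369  0.136]
 [ 0.392 -0.892 -0.226]
 [ 0.038  0.261 -0.965]]
F [ 1.2 -0.4  1. ] 0.0 1.0014273752925642
```

```bash
python3 - <<'E'
t=open('kin.py').read()
t=t.replace("repeat=3","repeat=4").replace("(1,1,s[0]","(s[3],1,s[0]").replace("[-2.087,","[a0,").replace("for b in(-1.57,0,1.57,3.14):","for b,a0 in itertools.product((-1.57,0,1.57,3.14),(0,-2.1)):")
t=t.replace("S[0]=(S[0]","S.append(([.309,.105,-.403,1.569,.287,1.364,-1.307],[.5888,-.1156,.4361],[[.919,.369,.136],[.392,-.892,-.226],[.038,.261,-.965]]))\nS[0]=(S[0]")
open('kin.py','w').write(t)
E
python3 kin.py; python3 -c "
from kin import *
d=np.load('kin.npz')
print(abs(res(d['p'],d['s'])).max())"
```

```text
0.00041057892145230534 [-1.63000e-02  3.33600e-01  5.53300e-01  4.89400e-01  4.10100e-01
  8.30000e-03  3.30000e-03  3.20000e-03  1.55640e+00  2.00000e-03
  2.90000e-03 -4.55000e-02 -2.17027e+01  2.16990e+01] (-1, 1, -1, 1, -1, 1, -1)
0.018069085635563698
```

```bash
python3 - <<'E'
from h import *
def ray(n,u,v,z):
    c=np.load(n+"0.npz");K,T=c["camera_matrix"],c["pose"];d=T[:3,:3]@[(u-K[0,2])/K[0,0],(v-K[1,2])/K[1,1],1];return T[:3,3]+d*(z-T[2,3])/d[2]
print(ray("scene",315.7,197.5,.176))
c=np.load("top0.npz");P=cloud(c);m=(P[...,2]>.15)&(P[...,2]<.19)&(abs(P[...,0]-.585)<.05)&(abs(P[...,1])<.06)
print(np.argwhere(m).mean(0),P[m].mean(0) if m.any() else 0)
im=c["image"].astype(int).sum(2)[160:190,305:330];print(np.argwhere(im>.93*im.max()).mean(0)+[160,305])
v,u=np.argwhere(im>.93*im.max()).mean(0)+[160,305];print(ray("top",u,v,.176))
neck=np.array([.585,-.007,.138])
s,r=st()
z=r[:,2];h=np.cross(z,[0,0,1]);h/=np.linalg.norm(h)
for y in(h,-h):print("turn",np.degrees(np.arctan2(-(y@r[:,0]),y@r[:,1])))
E
```

```text
[ 0.58610257 -0.00410261  0.176     ]
[170.95454545 316.93181818] [ 0.58328664 -0.00902908  0.17249943]
[175.05019305 317.32046332]
[ 0.57080561 -0.01011273  0.176     ]
t 5.4 p [ 0.5888 -0.1156  0.4361] q [ 0.309  0.105 -0.403  1.569  0.287  1.364 -1.307]
[[ 0.919  0.369  0.136]
 [ 0.392 -0.892 -0.226]
 [ 0.038  0.261 -0.965]]
F [ 1.2 -0.4  1. ] 0.0 1.0014273752925642
turn 81.7623350388127
turn -98.2376649611873
```

Emit:
servo_tool --pt "0 0 0 -8.5" --pt "0 0 0 -8.5" --pt "0 0 0 -8.5" --pt "0 0 0 -8.5" --pt "0 0 0 -8.5" --pt "0 0 0 -8.5" --pt "0 0 0 -8.5" --pt "0 0 0 -8.5" --pt "0 0 0 -8.5" --pt "0 0 0 -8.5" --hand 0.3

```text
clock: 6.4
ee_pos: [0.5872, -0.1163, 0.4363]
tool_rot: [1.697, 2.342, -0.153]
force: [0.5, -0.3, -0.4]
finger_gap: 0.652
grip_force: 0.0
```

Emit:
servo_tool --pt "0 0 0 -8.5" --pt "0 0 0 -4.7" --pt "0 0 0 0"

```text
clock: 6.7
ee_pos: [0.5873, -0.1169, 0.4362]
tool_rot: [1.428, 2.527, -0.193]
force: [-0.2, -0.4, 0.2]
finger_gap: 0.653
grip_force: 0.0
```

```bash
cat > go.py <<'E'
from h import *
import sys
# move needed (tool mm) to put grasp point at neck + standoff back along tool z
s,r=st();st_=float(sys.argv[1])
neck=np.array([.585,-.006,.138]);t=neck+r[:,2]*(robot.grip_depth-st_)
print("tool mm",(r.T@(t-s["ee_pos"])*1e3).round(1), "world target",t.round(3))
E
python3 go.py .1
```

```text
t 6.7 p [ 0.5873 -0.1169  0.4362] q [ 0.401  0.111 -0.503  1.567  0.301  1.369  0.401]
[[-0.498  0.857  0.135]
 [ 0.826  0.516 -0.227]
 [-0.264 -0.001 -0.965]]
F [-0.2 -0.4  0.2] 0.0 0.6532322962467295
tool mm [171.5  55.5 180.9] world target [0.574 0.012 0.216]
```

Emit:
servo_tool --pt "43 14 45 0" --pt "43 14 45 0" --pt "43 14 45 0" --pt "43 14 45 0" --pt "0 0 0 0" --pt "0 0 0 0"

```text
clock: 7.3
ee_pos: [0.5772, -0.0159, 0.2638]
tool_rot: [1.434, 2.526, -0.194]
force: [0.3, 0.1, 1.2]
finger_gap: 0.645
grip_force: 0.0
```

```bash
python3 go.py 0; python3 -c "
from h import *
c=[cv2.cvtColor(camera(n)['image'],4) for n in('scene','top')]
cv2.imwrite('pics/close.png',cv2.resize(np.hstack([c[0][120:260,240:390],c[1][100:240,240:390]]),None,fx=2.6,fy=2.6,interpolation=2))"
```

```text
t 7.3 p [ 0.5772 -0.0159  0.2638] q [ 0.259  0.199 -0.574  1.843  0.413  1.104  0.052]
[[-0.495  0.859  0.133]
 [ 0.829  0.512 -0.227]
 [-0.263 -0.002 -0.965]]
F [0.3 0.1 1.2] 0.0 0.6446187540366115
tool mm [ 37.4  12.  138.8] world target [ 0.587 -0.01   0.12 ]
```

View pics/close.png

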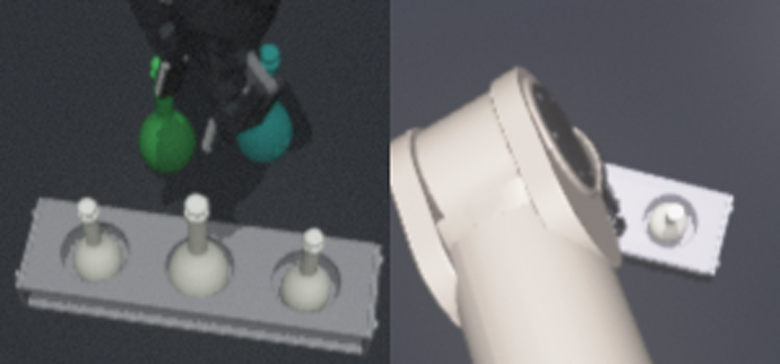

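The gripper hangs above the rack in the view, still clear of all the flasks. The stopper is at crop (196,205). I'll centre over it first, then go down along the tool axis.

Emit:
servo_tool --pt "19 6 5 0" --pt "18 6 5 0" --pt "0 0 15 0" --pt "0 0 15 0" --pt "0 0 0 0"

```text
clock: 7.9
ee_pos: [0.5746, 0.0082, 0.2137]
tool_rot: [1.439, 2.525, -0.197]
force: [-0.3, -0.3, 0.1]
finger_gap: 0.651
grip_force: 0.0
```

```bash
python3 go.py 0; python3 -c "
from h import *
c=[cv2.cvtColor(camera(n)['image'],4) for n in('scene','top')]
cv2.imwrite('pics/close2.png',cv2.resize(c[0][140:260,240:390],None,fx=4,fy=4,interpolation=2))"
```

```text
t 7.9 p [0.5746 0.0082 0.2137] q [ 0.207  0.253 -0.579  1.897  0.469  1.036 -0.063]
[[-0.492  0.861  0.131]
 [ 0.83   0.509 -0.228]
 [-0.263 -0.004 -0.965]]
F [-0.3 -0.3  0.1] 0.0 0.6511303888434781
tool mm [ 2.9  2.  96.3] world target [ 0.587 -0.01   0.12 ]
```

View pics/close2.png

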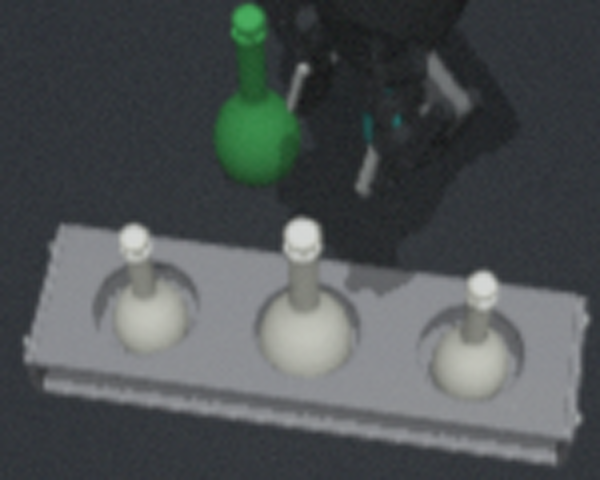

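Emit:
servo_tool --pt "3 2 20 0" --pt "0 0 20 0" --pt "0 0 20 0" --pt "0 0 20 0" --pt "0 0 10 0" --pt "0 0 5 0" --pt "0 0 0 0" --pt "0 0 0 0"

```text
clock: 8.8
ee_pos: [0.5882, -0.0076, 0.1236]
tool_rot: [1.435, 2.525, -0.194]
force: [0.0, -0.0, 0.7]
finger_gap: 0.651
grip_force: 0.0
```

```bash
python3 go.py 0; python3 -c "
from h import *
c=camera('scene')['image'][:,:,::-1]
cv2.imwrite('pics/close3.png',cv2.resize(c[140:260,240:390],None,fx=4,fy=4,interpolation=2))"
```

```text
t 8.8 p [ 0.5882 -0.0076  0.1236] q [ 0.185  0.374 -0.533  1.963  0.593  0.884 -0.165]
[[-0.493  0.859  0.134]
 [ 0.829  0.511 -0.227]
 [-0.263 -0.001 -0.965]]
F [ 0.  -0.   0.7] 0.0 0.6514593160628485
tool mm [-0.8 -2.   4. ] world target [ 0.588 -0.01   0.12 ]
```

View pics/close3.png

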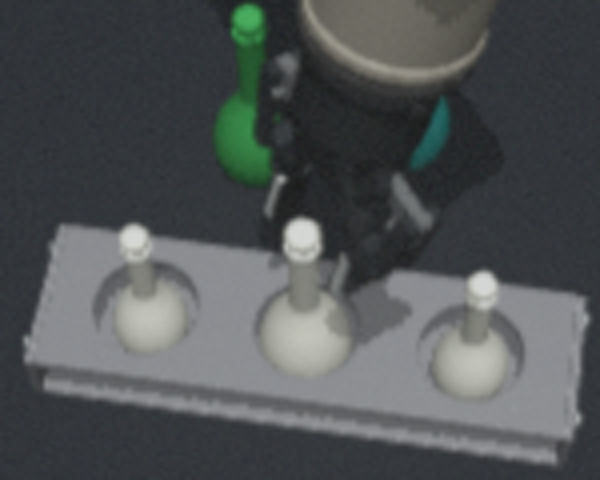

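```bash
python3 - <<'E'
from h import *
c=camera("scene");K,T=c["camera_matrix"],c["pose"];P=cloud(c)
s=robot.read_state();r=R.from_rotvec(s["tool_rot"]).as_matrix();p=s["ee_pos"]
def pr(w):
    a=K@np.linalg.inv(T)[:3]@np.r_[w,1];u=a[:2]/a[2];return (u-[240,140])*4
for n,w in dict(tcp=p,f1=p+r[:,1]*.03,f2=p-r[:,1]*.03,palm=p-r[:,2]*.073,back=p-r[:,2]*.15,neck=[.585,-.006,.138],stop=[.585,-.006,.176]).items():print(n,pr(np.array(w)).round())
for u,v in[(275,195),(340,270),(410,200),(285,75),(395,70),(350,180),(300,240),(303,280),(330,150)]:
    print((u,v),P[140+v//4,240+u//4].round(3))
E
```

```text
tcp [299. 276.]
f1 [328. 312.]
f2 [270. 240.]
palm [324. 201.]
back [354. 112.]
neck [300. 260.]
stop [299. 229.]
(275, 195) [ 0.558 -0.02   0.174]
(340, 270) [0.616 0.014 0.183]
(410, 200) [0.615 0.05  0.251]
(285, 75) [ 0.525 -0.008  0.248]
(395, 70) [0.603 0.04  0.359]
(350, 180) [0.598 0.02  0.249]
(300, 240) [ 0.593 -0.006  0.178]
(303, 280) [ 0.594 -0.007  0.128]
(330, 150) [0.596 0.01  0.28 ]
```

Emit:
servo_tool --pt "-1 -2 4 0" --pt "0 0 0 0" --pt "0 0 0 0" --pt "0 0 0 0" --pt "0 0 0 0" --pt "0 0 0 0" --pt "0 0 0 0" --pt "0 0 0 0" --hand -1 --newtons 110

```text
clock: 9.7
ee_pos: [0.5873, -0.0106, 0.1193]
tool_rot: [1.436, 2.525, -0.194]
force: [0.1, -0.0, 5.3]
finger_gap: 0.201
grip_force: 107.4
```

Emit:
servo_tool --pt "-3 0 -10 0" --pt "-5 0 -20 0" --pt "-8 0 -29 0" --pt "-8 0 -29 0" --pt "-8 0 -29 0" --pt "-8 0 -29 0" --pt "-8 0 -29 0" --pt "-8 0 -29 0" --pt "0 0 0 0"

```text
clock: 10.6
ee_pos: [0.5887, -0.0102, 0.3351]
tool_rot: [1.434, 2.521, -0.19]
force: [0.2, -0.5, -1.9]
finger_gap: 0.199
grip_force: 107.8
```

```bash
python3 - <<'E'
from h import *
s,r=st()
c=camera('scene');P=cloud(c);im=c['image'][:,:,::-1]
cv2.imwrite('pics/lift.png',cv2.resize(im[60:280,200:420],None,fx=2.7,fy=2.7))
E
```

```text
t 10.6 p [ 0.5887 -0.0102  0.3351] q [ 0.267  0.168 -0.586  1.723  0.375  1.236  0.11 ]
[[-0.492  0.859  0.138]
 [ 0.829  0.511 -0.226]
 [-0.265  0.003 -0.964]]
F [ 0.2 -0.5 -1.9] 107.81100236694328 0.1987091760395065
```

View pics/lift.png

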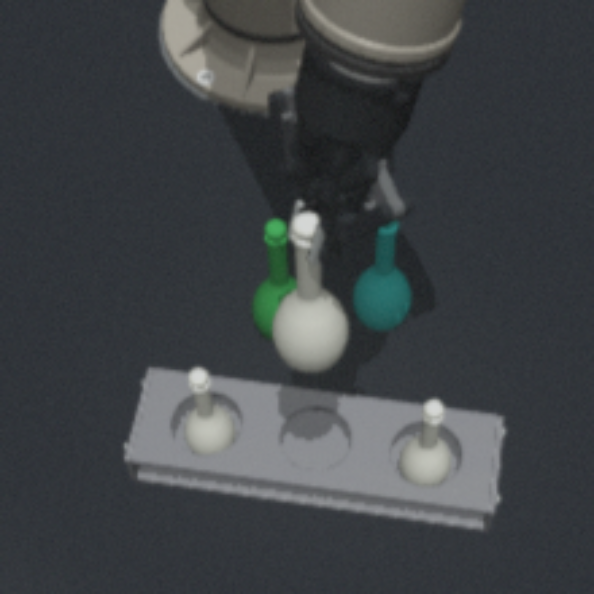

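The flask is out of the rack, upright in the grip at crop (310,290), and the other flasks are untouched. I'm moving to the clear area on the front right and spinning the tool so that its later outward tilt carries the stopper down.

Emit:
servo_tool --pt "-20 -5 4 0" --pt "-36 -9 12 0" --pt "-36 -9 12 0" --pt "-36 -9 12 0" --pt "-36 -9 12 0" --pt "-36 -9 12 0" --pt "-36 -9 12 0" --pt "-36 -9 12 0" --pt "-36 -9 12 0" --pt "-36 -9 12 0"

```text
clock: 11.65
ee_pos: [0.6981, -0.3666, 0.3116]
tool_rot: [1.436, 2.527, -0.195]
force: [1.2, 0.1, -1.6]
finger_gap: 0.2
grip_force: 107.7
```

Emit:
servo_tool --pt "-36 -9 12 0" --pt "-36 -9 12 0" --pt "-36 -9 12 0" --pt "-20 -9 12 0" --pt "0 0 0 8.5" --pt "0 0 0 8.5" --pt "0 0 0 8.5" --pt "0 0 0 8.5" --pt "0 0 0 8.5" --pt "0 0 0 8.5"

```text
clock: 12.65
ee_pos: [0.7365, -0.5002, 0.2987]
tool_rot: [2.366, 1.639, -0.031]
force: [-0.2, -0.5, -1.8]
finger_gap: 0.196
grip_force: 107.7
```

Emit:
servo_tool --pt "0 0 0 8.5" --pt "0 0 0 8.5" --pt "0 0 0 8.5" --pt "0 0 0 8.5" --pt "0 0 0 8.5" --pt "0 0 0 8.5" --pt "0 0 0 8.5" --pt "0 0 0 8.5" --pt "0 0 0 8.5" --pt "0 0 0 8.5"

```text
clock: 13.65
ee_pos: [0.7365, -0.5002, 0.2987]
tool_rot: [2.897, -0.396, 0.238]
force: [0.1, -0.7, -1.8]
finger_gap: 0.2
grip_force: 108.0
```

```bash
python3 -c "
from h import *;s,r=st();print('stopper dir',r@[-.265,0,-.964])"
```

```text
t 13.65 p [ 0.7365 -0.5002  0.2987] q [ 0.418  0.611  0.086  1.145  0.098  1.165 -1.389]
[[ 0.951 -0.281  0.131]
 [-0.247 -0.942 -0.225]
 [ 0.186  0.182 -0.965]]
F [ 0.1 -0.7 -1.8] 107.99297996331006 0.20008741320888232
stopper dir [-0.37788147  0.28283121  0.88132463]
```

Emit:
servo_tool --pt "0 0 0 8.5" --pt "0 0 0 8.5" --pt "25 0 5 0" --pt "40 0 8 0" --pt "40 0 8 0" --pt "40 0 8 0" --pt "40 0 8 0" --pt "40 0 8 0"

```text
clock: 14.45
ee_pos: [0.8688, -0.5987, 0.3029]
tool_rot: [2.826, -0.855, 0.292]
force: [-1.1, -2.7, -2.7]
finger_gap: 0.201
grip_force: 108.1
```

```bash
python3 -c "
from h import *;s,r=st();print('stopper dir',r@[-.265,0,-.964])"
```

```text
t 14.45 p [ 0.8688 -0.5987  0.3029] q [ 0.443  1.071  0.351  0.325 -0.195  1.526 -1.594]
[[ 0.816 -0.562  0.136]
 [-0.528 -0.82  -0.222]
 [ 0.236  0.109 -0.965]]
F [-1.1 -2.7 -2.7] 108.10733871068805 0.2011532166953725
stopper dir [-0.34726238  0.35401177  0.86810455]
```

Emit:
servo_tool --pt "40 0 8 0" --pt "40 0 8 0" --pt "40 0 8 0" --pt "40 0 8 0" --pt "40 0 8 0" --pt "40 0 8 0"

```text
clock: 15.05
ee_pos: [0.9023, -0.651, 0.2831]
tool_rot: [2.765, -0.878, 0.437]
force: [-0.5, -0.4, -2.6]
finger_gap: 0.198
grip_force: 108.2
```

```bash
python3 -c "
from h import *;s,r=st();print('stopper dir',r@[-.265,0,-.964])"
```

```text
t 15.05 p [ 0.9023 -0.651   0.2831] q [ 0.446  1.231  1.177  0.213 -1.022  1.472 -1.528]
[[ 0.779 -0.589  0.216]
 [-0.527 -0.801 -0.283]
 [ 0.339  0.107 -0.935]]
F [-0.5 -0.4 -2.6] 108.21250146604143 0.19819861605793948
stopper dir [-0.41436251  0.41249012  0.81097263]
```

```bash
cat > out.py <<'E'
from h import *
s,r=st();print('stopper dir',(r@[-.265,0,-.964]).round(3),'tilt',np.degrees(np.arccos(-r[2,2])).round(1))
d=s["ee_pos"]-[0,0,.333];d/=np.linalg.norm(d);print("radial tool",(r.T@d*50).round(1))
E
python3 out.py
```

```text
t 15.05 p [ 0.9023 -0.651   0.2831] q [ 0.446  1.231  1.177  0.213 -1.022  1.472 -1.528]
[[ 0.779 -0.589  0.216]
 [-0.527 -0.801 -0.283]
 [ 0.339  0.107 -0.935]]
F [-0.5 -0.4 -2.6] 108.21250146604143 0.19819861605793948
stopper dir [-0.414  0.412  0.811] tilt 20.8
radial tool [46.2 -0.7 19.1]
```

Emit:
servo_tool --pt "48 0 16 0" --pt "48 0 16 0" --pt "48 0 18 0" --pt "48 0 20 0" --pt "48 0 20 0" --pt "48 0 20 0" --pt "48 0 20 0" --pt "48 0 22 0"

```text
clock: 15.85
ee_pos: [0.9898, -0.7211, 0.2395]
tool_rot: [2.63, -0.814, 0.788]
force: [-0.0, 0.7, -1.1]
finger_gap: 0.2
grip_force: 108.4
```

```bash
python3 out.py
```

```text
t 15.85 p [ 0.9898 -0.7211  0.2395] q [ 0.463  1.314  1.134  0.214 -1.021  1.115 -1.523]
[[ 0.693 -0.588  0.418]
 [-0.436 -0.803 -0.406]
 [ 0.574  0.099 -0.813]]
F [-0.   0.7 -1.1] 108.39075749041513 0.19950421011765093
stopper dir [-0.586  0.507  0.631] tilt 35.6
radial tool [38.5 -0.5 31.8]
```

Emit:
servo_tool --pt "41 0 28 0" --pt "41 0 28 0" --pt "40 0 30 0" --pt "40 0 30 0" --pt "40 0 30 0" --pt "39 0 31 0" --pt "38 0 32 0" --pt "38 0 32 0"

```text
clock: 16.65
ee_pos: [1.0547, -0.7738, 0.2132]
tool_rot: [2.468, -0.745, 1.084]
force: [-0.2, 0.3, -2.1]
finger_gap: 0.204
grip_force: 108.5
```

```bash
python3 out.py
```

```text
t 16.65 p [ 1.0547 -0.7738  0.2132] q [ 0.477  1.395  1.097  0.214 -1.021  0.784 -1.509]
[[ 0.571 -0.587  0.574]
 [-0.325 -0.803 -0.499]
 [ 0.754  0.098 -0.65 ]]
F [-0.2  0.3 -2.1] 108.50775030674413 0.20363738523964567
stopper dir [-0.704  0.567  0.426] tilt 49.5
radial tool [29.1 -0.4 40.7]
```

Emit:
servo_tool --pt "40 0 30 0" --pt "40 0 30 0" --pt "40 0 30 0" --pt "40 0 30 0" --pt "40 0 30 0" --pt "40 0 30 0" --pt "40 0 30 0" --pt "40 0 30 0"

```text
clock: 17.45
ee_pos: [1.0929, -0.7925, 0.2915]
tool_rot: [2.304, -0.677, 1.323]
force: [-0.5, 0.4, -1.7]
finger_gap: 0.197
grip_force: 108.6
```

```bash
python3 out.py
```

```text
t 17.45 p [ 1.0929 -0.7925  0.2915] q [ 0.476  1.379  1.078  0.213 -1.021  0.582 -1.494]
[[ 0.436 -0.586  0.683]
 [-0.211 -0.804 -0.556]
 [ 0.875  0.098 -0.474]]
F [-0.5  0.4 -1.7] 108.56441617012024 0.1966433586934939
stopper dir [-0.774  0.592  0.225] tilt 61.7
radial tool [22.5 -0.3 44.7]
```

Emit:
servo_tool --pt "38 0 33 0" --pt "38 0 33 0" --pt "38 0 33 0" --pt "38 0 33 0" --pt "38 0 33 0" --pt "38 0 33 0" --pt "38 0 33 0" --pt "38 0 33 0" --pt "38 0 33 0" --pt "38 0 33 0"

```text
clock: 18.45
ee_pos: [1.1131, -0.7911, 0.4308]
tool_rot: [2.12, -0.605, 1.542]
force: [0.2, 0.1, -3.0]
finger_gap: 0.2
grip_force: 108.6
```

```bash
python3 out.py
```

```text
t 18.45 p [ 1.1131 -0.7911  0.4308] q [ 0.469  1.312  1.065  0.213 -1.021  0.431 -1.474]
[[ 0.279 -0.587  0.76 ]
 [-0.087 -0.804 -0.589]
 [ 0.956  0.099 -0.275]]
F [ 0.2  0.1 -3. ] 108.59884788631462 0.20014889394998156
stopper dir [-0.807  0.59   0.012] tilt 74.0
radial tool [17.3 -0.3 46.9]
```

Emit:
servo_tool --pt "38 0 33 0" --pt "38 0 33 0" --pt "38 0 33 0" --pt "38 0 33 0" --pt "38 0 33 0" --pt "38 0 33 0" --pt "38 0 33 0" --pt "38 0 33 0" --pt "38 0 33 0" --pt "38 0 33 0"

```text
clock: 19.45
ee_pos: [1.1041, -0.7631, 0.6123]
tool_rot: [1.951, -0.542, 1.71]
force: [-0.5, 0.3, -2.4]
finger_gap: 0.197
grip_force: 108.6
```

Emit:
servo_tool --pt "38 0 33 0" --pt "38 0 33 0" --pt "38 0 33 0" --pt "38 0 33 0" --pt "38 0 33 0" --pt "38 0 33 0" --pt "38 0 33 0" --pt "38 0 33 0" --pt "38 0 33 0" --pt "38 0 33 0"

```text
clock: 20.45
ee_pos: [1.0668, -0.7131, 0.8045]
tool_rot: [1.788, -0.482, 1.851]
force: [0.5, 1.1, -1.1]
finger_gap: 0.201
grip_force: 108.6
```

```bash
python3 out.py
```

```text
t 20.45 p [ 1.0668 -0.7131  0.8045] q [ 0.425  1.056  1.095  0.213 -1.02   0.342 -1.456]
[[ 0.004 -0.588  0.809]
 [ 0.119 -0.803 -0.584]
 [ 0.993  0.099  0.066]]
F [ 0.5  1.1 -1.1] 108.60471318592317 0.2005651565892502
stopper dir [-0.781  0.532 -0.327] tilt 93.8
radial tool [14.2 -0.3 47.9]
```

Emit:
servo_tool --pt "36 0 34 0" --pt "36 0 34 0" --pt "36 0 34 0" --pt "36 0 34 0" --pt "36 0 34 0" --pt "36 0 34 0" --pt "30 0 28 0" --pt "20 0 18 0" --pt "0 0 0 0" --pt "0 0 0 0"

```text
clock: 21.45
ee_pos: [1.0275, -0.6695, 0.9313]
tool_rot: [1.671, -0.439, 1.94]
force: [1.1, -0.6, -1.8]
finger_gap: 0.2
grip_force: 108.5
```

```bash
python3 out.py; python3 - <<'E'
from h import *
c=camera('scene');K,T=c["camera_matrix"],c["pose"];P=cloud(c);t=camera('top')
s=robot.read_state();r=R.from_rotvec(s["tool_rot"]).as_matrix();g=s["ee_pos"]-r[:,2]*.0187;v=r@[-.265,0,-.964]
for x in(c,t):
  for w in(g,g+v*.038,g-v*.132):
    a=x["camera_matrix"]@np.linalg.inv(x["pose"])[:3]@np.r_[w,1];print(w.round(3),(a[:2]/a[2]).round(),a[2].round(2))
cv2.imwrite('pics/fin.png',np.vstack([cv2.resize(x["image"][:,:,::-1],(480,300)) for x in(c,t)]))
E
```

```text
t 21.45 p [ 1.0275 -0.6695  0.9313] q [ 0.403  0.961  1.114  0.213 -1.021  0.324 -1.45 ]
[[-0.088 -0.588  0.804]
 [ 0.185 -0.803 -0.567]
 [ 0.979  0.099  0.18 ]]
F [ 1.1 -0.6 -1.8] 108.5424113762565 0.20028604935428412
stopper dir [-0.752  0.498 -0.433] tilt 100.3
radial tool [13.6 -0.3 48.1]
[ 1.013 -0.66   0.927] [-2312.   474.] 0.1
[ 0.984 -0.641  0.91 ] [-1681.   352.] 0.13
[ 1.112 -0.725  0.984] [-125869.   24285.] 0.0
[ 1.013 -0.66   0.927] [ 888. -288.] 0.46
[ 0.984 -0.641  0.91 ] [ 856. -249.] 0.48
[ 1.112 -0.725  0.984] [1017. -442.] 0.42
```

View pics/fin.png

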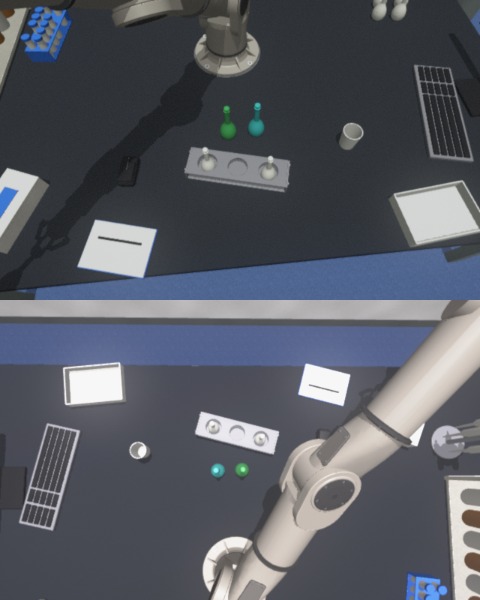

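The picture shows the neighbours undisturbed. The flask itself is outside both camera views, so I'll check for slip in the grip from the wrist moment.

```bash
cat > m.py <<'E'
from h import *
F=[];M=[]
for i in range(12):
    camera("top");s=robot.read_state();F.append(s["force"]);M.append(s["wrist_torque"])
F=np.array(F);M=np.array(M);f,m=F.mean(0),M.mean(0)
r=R.from_rotvec(s["tool_rot"]).as_matrix();g=s["ee_pos"]-r[:,2]*.0187;v=r@[-.265,0,-.964]
print("F",f.round(2),F.std(0).round(2),"M",m.round(3),M.std(0).round(3),"qvel",abs(s["qvel"]).max().round(4))
W=np.array([0,0,f[2]])
for n,c in dict(noslip=g-v*.09,hang=g+[0,0,-.09],wnoslip=0).items():
    if n[0]!='w':
        for o,ref in dict(tcp=s["ee_pos"],wrist=s["ee_pos"]-.41*r[:,2],flange=s["ee_pos"]-.2*r[:,2]).items():print(n,o,np.cross(c-ref,W).round(3))
E
python3 m.py
```

```text
F [-0.05  0.19 -1.97] [0.47 0.59 0.51] M [9.090e-01 1.298e+00 1.000e-03] [0.031 0.027 0.03 ] qvel 0.0018
noslip tcp [0.067 0.104 0.   ]
noslip wrist [0.525 0.753 0.   ]
noslip flange [0.291 0.42  0.   ]
hang tcp [-0.021 -0.03  -0.   ]
hang wrist [0.437 0.62  0.   ]
hang flange [0.202 0.287 0.   ]
```

Emit:
servo_tool --pt "0 0 0 -8.5" --pt "0 0 0 -8.5" --pt "0 0 0 -8.5" --pt "0 0 0 -8.5" --pt "0 0 0 -8.5" --pt "0 0 0 -8.5" --pt "0 0 0 -8.5" --pt "0 0 0 0" --pt "0 0 0 0"

```text
clock: 23.05
ee_pos: [1.0274, -0.6694, 0.9318]
tool_rot: [1.441, 0.383, 1.148]
force: [-0.8, -0.2, -1.5]
finger_gap: 0.199
grip_force: 108.1
```

```bash
python3 out.py; python3 m.py
```

```text
t 23.05 p [ 1.0274 -0.6694  0.9318] q [ 0.405  0.954  1.05   0.212 -0.939  0.319 -0.436]
[[ 0.46  -0.377  0.804]
 [ 0.785 -0.251 -0.567]
 [ 0.416  0.891  0.18 ]]
F [-0.8 -0.2 -1.5] 108.13598787412047 0.19853560764167263
stopper dir [-0.897  0.338 -0.284] tilt 100.4
radial tool [ 7.2 11.5 48.1]
F [ 0.02  0.07 -1.42] [0.36 0.62 0.49] M [ 0.891  1.33  -0.   ] [0.047 0.036 0.015] qvel 0.0031
noslip tcp [0.028 0.093 0.   ]
noslip wrist [0.358 0.561 0.   ]
noslip flange [0.189 0.322 0.   ]
hang tcp [-0.015 -0.021 -0.   ]
hang wrist [0.315 0.447 0.   ]
hang flange [0.146 0.207 0.   ]
```

Emit:
servo_tool --pt "0 0 0 8.5" --pt "0 0 0 8.5" --pt "0 0 0 8.5" --pt "0 0 0 8.5" --pt "0 0 0 8.5" --pt "0 0 0 8.5" --pt "0 0 0 8.5" --pt "0 0 0 0" --pt "0 0 0 0"

```text
clock: 24.55
ee_pos: [1.0275, -0.6693, 0.9318]
tool_rot: [1.67, -0.434, 1.937]
force: [0.2, -0.7, -2.0]
finger_gap: 0.197
grip_force: 108.5
```

```bash
python3 out.py; python3 m.py
```

```text
t 24.55 p [ 1.0275 -0.6693  0.9318] q [ 0.404  0.959  1.095  0.213 -0.996  0.322 -1.451]
[[-0.086 -0.588  0.804]
 [ 0.189 -0.802 -0.567]
 [ 0.978  0.103  0.18 ]]
F [ 0.2 -0.7 -2. ] 108.48788959672675 0.19691361004150534
stopper dir [-0.752  0.496 -0.433] tilt 100.4
radial tool [13.6 -0.2 48.1]
F [ 0.    0.06 -1.71] [0.45 0.37 0.42] M [ 0.91   1.295 -0.009] [0.032 0.028 0.023] qvel 0.0027
noslip tcp [0.058 0.09  0.   ]
noslip wrist [0.455 0.652 0.   ]
noslip flange [0.252 0.364 0.   ]
hang tcp [-0.018 -0.026 -0.   ]
hang wrist [0.379 0.537 0.   ]
hang flange [0.175 0.249 0.   ]
```

The moment change on spinning matches a flask fixed in the grip (predicted (-0.02, +0.02) N m, measured (-0.02, +0.03)). A flask that had slipped and hung down would give about (+0.09, -0.08). The stopper therefore points about 26° below level, roughly 0.9 m up, and the arm is still.

```bash
python3 -c "
from station import close_job
print(close_job())"
```

```text
the job is handed in; nothing more can be done
None
```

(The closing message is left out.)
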